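# Plug the blow nozzle into the bench air outlet

### The job

Take the blow nozzle out of its wooden stand and plug it, upright, into the quick coupling on top of the bench air outlet. Push it gently straight in past the grip until it locks, so that it stays in by itself when you let go, without forcing it against the stop. Leave the other things on the bench where they are.

Things in the scene. Friction and masses are not known exactly. Their poses are not given: they have to be found in the camera images.
- nozzle: Loose blow nozzle, about 150 g, upright in a hole of the stand, 10 mm above the bench. Origin: centre of its lower tip, z up along it. From the tip up: steel nipple 14 mm in diameter, 56 mm long, its first 6.5 mm tapered to 8 mm at the tip, a locking groove 12 to 19 mm above the tip; then a square grey body. In the stand the body's underside rests on the stand's top.
- grip (a point): Point on the nozzle's axis 91 mm above its tip, in its square body (24 x 24 mm, 56 to 116 mm above the tip, faces square to the nozzle's x and y); axes as the nozzle's. Grip there from above on the two y faces. A thin brass spout sticks out of the +x face (to 48 mm from the axis, 68 to 88 mm above the tip).
- stand: Fixed wooden block 90 x 150 x 66 mm, 66 mm high, with two upright holes 17 mm in diameter, 61 mm deep, one holding the nozzle and one empty. Origin at the centre of its underside, long side along its y; holes at y = -35 mm (the nozzle) and y = +40 mm.
- outlet: Fixed bench air outlet: aluminium block 80 x 80 x 30 mm carrying an upright round steel quick coupling, 36 mm in diameter (43 mm at its dark sleeve), top 90 mm above the bench; gauge at the block's +x side. Origin at the centre of its underside, z up. More than 35 N between nozzle and outlet damages the coupling. The nozzle may be turned any way about its axis.
- mouth (a point): Centre of the coupling's mouth, z up; bore 16 mm in diameter, open at the top. Hidden in the bore: spring jaws, met with the tip 16 to 34 mm down (a few N), and a sprung valve, met 13 to 30 mm down (6 N, rising to 10 N). Until it locks the push stays below 16 N.
- sleeve (a point): Centre of the coupling's dark sleeve, on the bore's axis 31 mm below the mouth, z up. The jaws lock into the nipple's groove with the tip 32 to 48 mm below the mouth; the exact depth changes from time to time and cannot be seen, only felt: 2 mm past locking comes a rigid stop. Let go before it locks, the nozzle is pushed back up 15 to 20 mm by the valve.
- tin: Closed steel paint tin, 76 mm in diameter, 60 mm high, loose; origin at the centre of its underside. Leave alone.
- saucer: White plastic pot lid, 124 mm in diameter, 10 mm high, loose; origin at the centre of its underside. Leave alone.
- head: Modelled clay-brown head on a round board, 150 mm wide, 247 mm high, loose; origin at the centre of its underside. Leave alone.
- heatgun: Grey hot-air gun lying on its side, barrel 190 mm long along its x, 58 mm high, handle to its -y side, loose; origin below the barrel. Leave alone.
Things that resemble listed ones, but are neither listed nor needed, are in the scene too. There is more than one size of the nozzle; the job needs the smaller. Of the things that look like the stand, the larger one is meant.

How it is judged:
On the way, in this order (a step that is already met when the one before it is completed fails the run):
1. the nozzle is lifted clear out of the stand (z of nozzle in the frame of stand above 0.065 m), for 0.1 s.
2. the nozzle's tip is in the mouth of the coupling, upright (horizontal distance between nozzle and mouth below 0.004 m and z of nozzle in the frame of mouth below -0.005 m and angle between nozzle's own z axis and vertical below 0.15 rad), for 0.05 s.
At the end, for the whole second after the job is handed in: The nozzle stands upright (within 0.12 rad) in the coupling, locked: released and at rest with its tip more than 30.5 mm below the mouth and within 4 mm of the axis (an unlocked nozzle is pushed back up past that by the valve) (z of nozzle in the frame of mouth below -0.0305 m and horizontal distance between nozzle and mouth below 0.004 m and angle between nozzle's own z axis and vertical below 0.12 rad and linear speed of nozzle below 0.02 m/s); the robot touches nothing.
It fails at once if the nozzle is pressed against the outlet with more than 35 N (contact force between nozzle and outlet above 35 N).
It fails at once if the robot strikes the outlet with more than 35 N (contact force between the arm and outlet above 35 N).
It fails at once if a bystander is moved by more than 30 mm (distance of any of tin, saucer, head, heatgun from where it was at the start of the episode above 0.03 m).
It also fails if it takes over 45 s, if anything falls off the work surface, if the arm or the gripper's body presses on something with over 40 N, if the wrist force passes 120 N, or if a joint passes its speed limit or range.

### The arm

A 6-joint arm with a two-finger parallel gripper is mounted at the origin on the work surface. World frame = base frame: x ahead of the robot, y to its left, z up, the work surface at z = 0. Lengths are in m, angles in rad, forces in N, time in s.
With the tool pointing down it reaches from about 0.35 to 0.85 m from the base axis. Payload 8.1 kg.
Tool frame: the origin (TCP) lies on the centre line of the jaws, within the pads' length; the fingertips stand 14 mm ahead of it and the grasp point (between the pads) lies 5 mm behind it; z points along the fingers, y is the direction in which the jaws open and shut (so a half turn about z gives the same grasp; the last joint's range is limited). The gripper opens to 93 mm and grips with 3 to 60 N. Pads are 15 mm wide; open, the fingers measure 128 mm over their backs; the gripper's body (75 mm by 188 mm) begins 65 mm behind the grasp point.
Start: joints at [-1.403, 0.13, 1.488, -0, 1.523, -0.085], TCP at [0.15, -0.581, 0.204] pointing down, gripper open.
Joint ranges: [-2.96, 2.96], [-0.89, 2.26], [0.02, 2.5], [-1.34, 4.48], [0, 2.73], [-2.66, 2.66]. Speed limits (rad/s): [2.39, 2.39, 2.79, 3.14, 3.14, 3.14].

### API

Orientations are given as a rotation vector (axis times angle).
In Python, from workcell import monitor, snapshot, camera_params, env gives the robot as it stands.
- The arm moves only by the tool jog_arm, never from a script. Its arguments are lists of equal length, an entry for each row: "translation": the shift along the tool's x, y, z in units of 0.03 m (1.0 is 0.03 m), a list of three; "turn": the turn about the tool's z in units of 180 degrees (1.0 is 180 degrees). In form: {"translation": [[dx, dy, dz], ...], "turn": [turn, ...]}. A call has 1 to 12 rows; each row shifts and turns the commanded pose from where the row before left it, along the tool's axes as they then stand; what a row does not reach is not made up. A row lasts 1/12 s, in which the tool goes at most 41.7 mm and 7.16 degrees, less where a joint would pass 70% of its speed; a pose out of reach is approached as far as the arm can. A call with a number of a shift or a turn outside -1 to 1 is refused whole. A call with a gripper value outside its range is refused whole. "claw" is the opening in per cent of the stroke, from 0 (shut) to 100 (fully open), set as the call begins (left out, the last holds). The fingers move at their own pace and stop on an object; the grip force is fixed at half the most. Time passes only in rows, so rows that do not move let the fingers close. It gives the time, the measured TCP pose, the force and the opening at its end, in the units of the state.
- monitor.read_state(): the state, without advancing time (a new reading comes with each control period).
- snapshot(name): name is "scene" or "top"; returns (picture, depth): 480x640x3 uint8, red, green, blue; 480x640 float32, m along the optical axis (not along the pixel's ray), 0 where there is no reading.
- camera_params(name): a dict with "intrinsics" (3x3 intrinsics, pixels), "extrinsics" (4x4, takes a point from camera to world coordinates). Camera axes: x right, y up, looking along -z (the intrinsics and any distortion apply to the point x, -y, -z); pixel columns grow to the right and rows downward; lengths in m; the calibration is good to about 2 mm. A picture is of the moment at which its call begins. camera_params takes no time and is no camera call.
- env.close_job(): hands the job in, once; it reports no verdict.
The state is a dict: "clock": time; "qpos": joint angles; "joint_velocities": joint speeds; "effort": joint torques, N m; "tool_pos": TCP position; "tool_rot": TCP orientation; "wrist_force": force on the tool from outside, world axes, zero at the start; "ft_torque": the same for the moment, N m; "finger_gap": opening from 0.0 (shut) to 1.0 (fully open).
Only numpy, scipy, OpenCV 4.12 (cv2) and the standard library are available. Lean on these libraries where they do the work, as an engineer would, in place of code of your own. Each camera call takes 0.05 s, during which the arm holds its last target. There are 200 camera calls.

## Working session

There is one attempt and no reset: what is moved stays moved. The work goes in short steps, Python scripts to look and compute and a tool call to move; the robot and the scene stay as the last step left them, time stands still between calls to the robot, and variables do not carry over. Pictures are saved under pics/ and viewed, about 8 in all and at most 12, crops included, and the job is handed in when it is done.

Besides the shell and the picture viewer there is one more tool, called after ">>>" as name(argument=value, ...), one argument or row to a line, values as JSON. jog_arm: Moves the arm, as the interface text tells. Its arguments: {"type":"object","properties":{"translation":{"type":"array"},"turn":{"type":"array"},"claw":{"type":"number"}},"required":["translation","turn"]}

```bash
mkdir -p pics; ls; cat > h.py <<'E'
import numpy as np, cv2, sys
from workcell import monitor, snapshot, camera_params, env
def grab(n,tag):
    p,d=snapshot(n); cv2.imwrite(f'pics/{tag}.png',p[:,:,::-1]); np.save(f'pics/{tag}.npy',d); return p,d
def pts(n,d):
    c=camera_params(n);K=np.array(c['intrinsics']);E=np.array(c['extrinsics'])
    v,u=np.mgrid[:d.shape[0],:d.shape[1]]
    P=np.stack([(u-K[0,2])/K[0,0]*d,-(v-K[1,2])/K[1,1]*d,-d],-1)
    return P@E[:3,:3].T+E[:3,3]
E
python3 - <<'E'
from h import *
for n in('scene','top'):
    p,d=grab(n,n+'0'); c=camera_params(n); print({k:(np.round(v,3).tolist() if not isinstance(v,str) else v) for k,v in c.items()}, (d==0).mean())
s=monitor.read_state(); print(s)
E
```

```text
pics
{'intrinsics': [[582.46, 0.0, 317.516], [0.0, 582.46, 244.879], [0.0, 0.0, 1.0]], 'extrinsics': [[0.778, -0.448, 0.441, 1.072], [0.628, 0.56, -0.54, -0.658], [-0.005, 0.697, 0.717, 0.922], [0.0, 0.0, 0.0, 1.0]]} 0.0037825520833333335
{'intrinsics': [[513.431, 0.0, 310.22], [0.0, 513.431, 232.881], [0.0, 0.0, 1.0]], 'extrinsics': [[0.001, 0.982, -0.187, 0.336], [-1.0, -0.001, -0.011, -0.022], [-0.011, 0.187, 0.982, 1.309], [0.0, 0.0, 0.0, 1.0]]} 0.004078776041666667
{'clock': 0.1, 'qpos': array([-1.40341179e+00,  1.31063430e-01,  1.48915389e+00, -1.60816123e-05,
        1.52300386e+00, -8.53823865e-02]), 'joint_velocities': array([-0.00023294, -0.00293514, -0.00231502,  0.00013355, -0.00121636,
        0.00049338]), 'effort': array([ 1.46994495e-03, -5.61339319e+01, -4.93096304e+01,  7.71501800e-02,
        2.91020464e-02, -7.19618993e-05]), 'tool_pos': array([ 0.14998741, -0.58040299,  0.20301469]), 'tool_rot': array([-3.11492237e+00, -3.95785415e-01,  1.29997148e-04]), 'wrist_force': array([-0.21969462, -0.33882639,  0.03057221]), 'ft_torque': array([-0.01812546, -0.01056805,  0.02213654]), 'finger_gap': 0.9971967461162914}
```

View pics/top0.png

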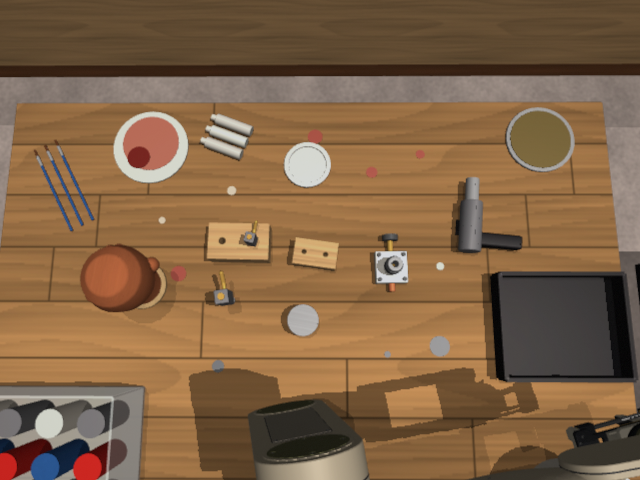

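View pics/scene0.png

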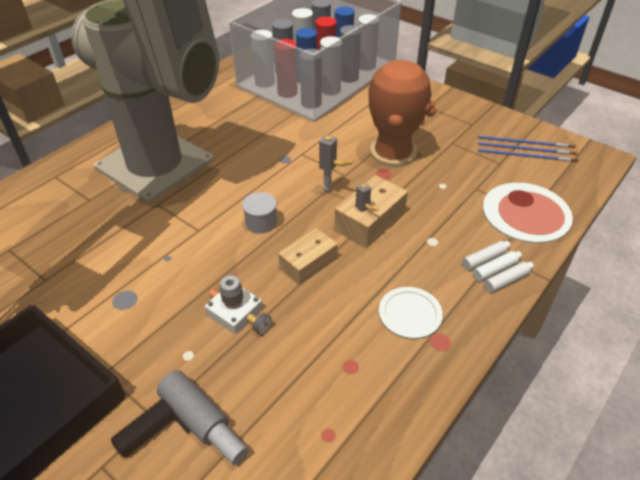

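Top view: the nozzle candidates are at (250,238), in the larger stand (238,242), and at (222,295), free-standing and taller. The stand candidates are (238,242), large, and (315,253), small. The nozzle in the large stand fits the description. The outlet is at (392,266). Next I'll measure and confirm with a crop.

```bash
python3 - <<'E'
from h import *
for n,boxes in (('top',{'stand':(200,215,275,268),'other':(205,270,240,310),'outlet':(370,228,412,296)}),('scene',{'stand':(330,170,412,245),'outlet':(200,268,275,340),'other':(310,130,355,195)})):
    d=np.load(f'pics/{n}0.npy');P=pts(n,d)
    for k,(a,b,c,e) in boxes.items():
        Q=P[b:e,a:c].reshape(-1,3);Q=Q[d[b:e,a:c].ravel()>0]; print(n,k,'zmax',np.round(np.percentile(Q[:,2],[50,99,100]),4))
        for lo,hi in((.02,.04),(.055,.075),(.08,.1),(.1,.118),(.118,.14),(.14,.2)):
            m=(Q[:,2]>lo)&(Q[:,2]<hi)
            if m.sum()>8:
                r=cv2.minAreaRect(Q[m,:2].astype('f4')*1000); print(lo,hi,m.sum(),'med',np.round(np.median(Q[m],0),4),'rect',np.round(r[0],1),np.round(r[1],1),round(r[2],1))
t=cv2.imread('pics/top0.png');s=cv2.imread('pics/scene0.png')
A=cv2.resize(t[205:305,190:290],(400,400),interpolation=2);B=cv2.resize(s[150:250,320:420],(400,400),interpolation=2)
C=cv2.resize(t[220:300,355:435],(400,400),interpolation=2)[100:300];D=cv2.resize(s[260:340,195:275],(400,400),interpolation=2)[:200]
cv2.imwrite('pics/c1.png',np.vstack([np.hstack([A,B]),np.hstack([C,D])]))
E
```

```text
top stand zmax [0.0629 0.1273 0.1331]
0.02 0.04 94 med [0.5099 0.1404 0.0303] rect [551.3 166.1] [144.5  86. ] 88.7
0.055 0.075 2026 med [0.5497 0.1737 0.0659] rect [554.1 169.4] [151.   91.4] 88.6
0.08 0.1 61 med [0.5776 0.1252 0.091 ] rect [568.6 125.6] [20.1 58.9] 71.5
0.1 0.118 22 med [0.5436 0.1245 0.1091] rect [564.8 125. ] [21.  54.9] 66.8
0.118 0.14 108 med [0.5526 0.1334 0.1262] rect [552.9 134.3] [24.5 24.7] 74.7
top other zmax [0.0014 0.158  0.1621]
0.08 0.1 38 med [0.4217 0.187  0.0949] rect [424.8 189.5] [56.7 27.7] 6.5
0.1 0.118 90 med [0.4502 0.1953 0.1076] rect [436.9 189. ] [79.8 22.5] 7.9
0.118 0.14 31 med [0.4064 0.1756 0.1277] rect [406.9 181.4] [20.7 41.7] 56.4
0.14 0.2 211 med [0.4119 0.1895 0.1534] rect [412.4 190.4] [31.4 31.9] 9.5
top outlet zmax [0.0032 0.0914 0.0972]
0.02 0.04 922 med [ 0.4945 -0.2075  0.0295] rect [ 506.6 -211.2] [142.7  80.4] 1.3
0.055 0.075 84 med [ 0.4892 -0.2042  0.0696] rect [ 490.8 -207.2] [40.8 31.6] 42.6
0.08 0.1 151 med [ 0.4944 -0.2104  0.0891] rect [ 494.6 -211.4] [33.8 34.1] 2.8
scene stand zmax [0.0179 0.1277 0.1347]
0.02 0.04
[... 472 characters left out ...]
[ 505.5 -211.6] [145.9  82.4] 2.4
0.055 0.075 182 med [ 0.5077 -0.223   0.067 ] rect [ 499.2 -214.6] [42.1 32.1] 62.1
0.08 0.1 281 med [ 0.496  -0.2126  0.091 ] rect [ 494.2 -211.4] [34.9 38.1] 75.6
scene other zmax [0.0043 0.158  0.1627]
0.02 0.04 41 med [0.4141 0.1854 0.0323] rect [414.3 185.1] [14.5 12. ] 39.0
0.055 0.075 47 med [0.4156 0.1835 0.0638] rect [457.9 176.6] [ 18.7 110.7] 75.2
0.08 0.1 117 med [0.4208 0.1771 0.0907] rect [421.9 186.6] [51.3 26.5] 43.4
0.1 0.118 186 med [0.4261 0.1888 0.1088] rect [432.9 192.9] [78.7 31.2] 25.5
0.118 0.14 148 med [0.4225 0.1775 0.1285] rect [431.4 192.7] [75.5 30.4] 28.1
0.14 0.2 211 med [0.4154 0.1838 0.1544] rect [412.4 190.9] [34.6 41. ] 6.3
```

View pics/c1.png

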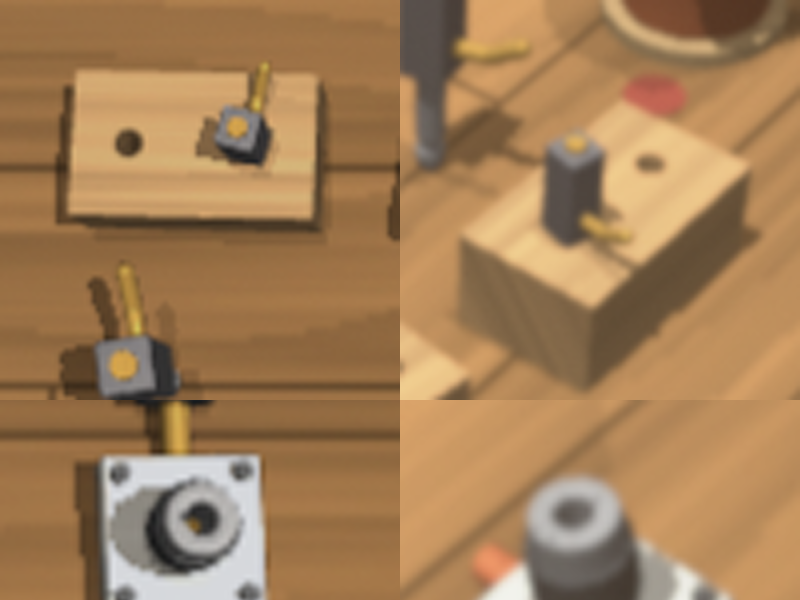

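The crop shows a 24 mm square body with its spout, in the larger two-hole stand, so this is the right nozzle. It is at about (0.552, 0.134), with yaw about -16°. The mouth is at about (0.4945, -0.2113). Heights match: nozzle top 0.126, mouth 0.090. I'll set out now.

>>> jog_arm(
  translation=[
    [0, 0, 0],
    [0, 0, 0],
    [0, 0, 0],
    [0, 0, 0],
    [0, 0, 0],
    [0.24, -0.95, 0],
    [0.24, -0.95, 0],
    [0.24, -0.95, 0],
    [0.24, -0.95, 0],
    [0.24, -0.95, 0],
    [0.24, -0.95, 0],
    [0.24, -0.95, 0],
  ],
  turn=[0.034, 0.034, 0.034, 0.034, 0.034, 0, 0, 0, 0, 0, 0, 0],
  claw=100,
)

```text
clock: 1.1
tool_pos: [0.2542, -0.4017, 0.2034]
tool_rot: [-3.11, 0.441, 0.001]
wrist_force: [1.3, -0.2, 0.9]
finger_gap: 1.002
```

>>> jog_arm(
  translation=[
    [0.24, -0.95, 0],
    [0.24, -0.95, 0],
    [0.24, -0.95, 0],
    [0.24, -0.95, 0],
    [0.24, -0.95, 0],
    [0.24, -0.95, 0],
    [0.24, -0.95, 0],
    [0.24, -0.95, 0],
    [0.24, -0.95, 0],
    [0.24, -0.95, 0],
    [0.24, -0.95, 0],
    [0, 0, 0],
  ],
  turn=[0, 0, 0, 0, 0, 0, 0, 0, 0, 0, 0, 0],
)

```text
clock: 2.1
tool_pos: [0.4185, -0.1201, 0.2036]
tool_rot: [-3.109, 0.434, -0.0]
wrist_force: [-0.0, 0.8, 0.4]
finger_gap: 1.002
```

>>> jog_arm(
  translation=[
    [0.195, -0.94, 0],
    [0.195, -0.94, 0],
    [0.195, -0.94, 0],
    [0.195, -0.94, 0],
    [0.195, -0.94, 0],
    [0.195, -0.94, 0],
    [0.195, -0.94, 0],
    [0.195, -0.94, 0],
    [0.195, -0.94, 0],
    [0.195, -0.94, 0],
    [0, 0, 0],
    [0, 0, 0],
  ],
  turn=[0, 0, 0, 0, 0, 0, 0, 0, 0, 0, 0, 0],
)

```text
clock: 3.1
tool_pos: [0.5513, 0.1312, 0.203]
tool_rot: [3.11, -0.437, -0.002]
wrist_force: [-0.3, -0.9, -0.3]
finger_gap: 0.999
```

```bash
python3 - <<'E'
from h import *
p,d=grab('scene','scene1'); P=pts('scene',d)
b=P[150:250,320:420].reshape(-1,3);m=(b[:,2]>.122)&(b[:,2]<.135);print(m.sum(),np.median(b[m],0))
cv2.imwrite('pics/c2.png',cv2.resize(p[60:260,260:460,::-1],(600,600),interpolation=2))
s=monitor.read_state();print(s['tool_pos'],s['tool_rot'],s['qpos'])
E
```

```text
173 [0.5452552  0.13787612 0.12840369]
[0.55109826 0.13031712 0.2032034 ] [ 3.10990562e+00 -4.38819858e-01 -2.20613003e-03] [ 1.41982303e-01  4.16631113e-02  1.58338912e+00 -4.53947862e-04
  1.51813455e+00  1.99315983e+00]
```

View pics/c2.png

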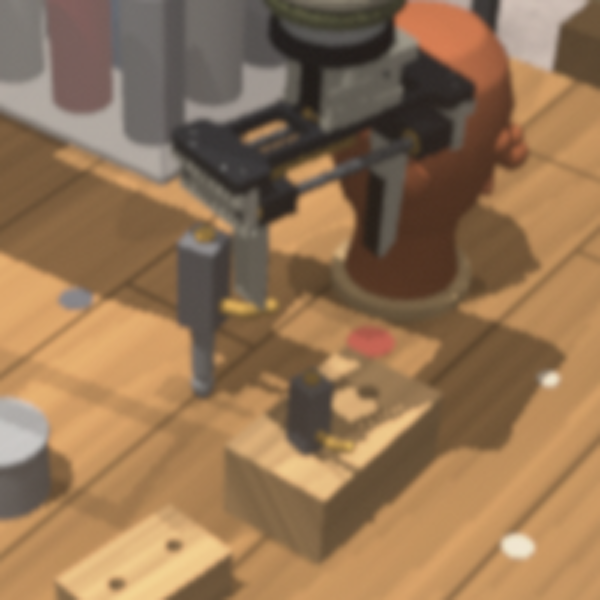

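The crop shows the open jaws straddling the nozzle, which is at about crop (312,400), and clear of the tall nozzle at (200,290). A small y correction, then down and grip.

>>> jog_arm(
  translation=[
    [0.02, -0.12, 0.5],
    [0, 0, 0.6],
    [0, 0, 0.6],
    [0, 0, 0.6],
    [0, 0, 0.6],
    [0, 0, 0.4],
    [0, 0, 0.27],
    [0, 0, 0],
    [0, 0, 0],
  ],
  turn=[0, 0, 0, 0, 0, 0, 0, 0, 0],
)

```text
clock: 3.9
tool_pos: [0.553, 0.1334, 0.0971]
tool_rot: [3.11, -0.441, -0.0]
wrist_force: [-0.2, -0.1, 1.4]
finger_gap: 1.003
```

>>> jog_arm(
  translation=[
    [0, 0, 0],
    [0, 0, 0],
    [0, 0, 0],
    [0, 0, 0],
    [0, 0, 0],
    [0, 0, 0],
    [0, 0, 0],
    [0, 0, 0],
    [0, 0, 0],
    [0, 0, 0],
  ],
  turn=[0, 0, 0, 0, 0, 0, 0, 0, 0, 0],
  claw=0,
)

```text
clock: 4.73
tool_pos: [0.553, 0.1339, 0.0968]
tool_rot: [3.111, -0.44, -0.0]
wrist_force: [-0.0, 0.3, -0.4]
finger_gap: 0.334
```

>>> jog_arm(
  translation=[
    [0, 0, 0],
    [0, 0, 0],
    [0, 0, 0],
    [0, 0, 0],
    [0, 0, 0],
    [0, 0, 0],
  ],
  turn=[0, 0, 0, 0, 0, 0],
)

```text
clock: 5.23
tool_pos: [0.553, 0.1339, 0.0968]
tool_rot: [-3.111, 0.44, 0.0]
wrist_force: [-0.2, -1.2, -0.8]
finger_gap: 0.257
```

>>> jog_arm(
  translation=[
    [0, 0, -0.2],
    [0, 0, -0.4],
    [0, 0, -0.5],
    [0, 0, -0.5],
    [0, 0, -0.5],
    [0, 0, -0.5],
    [0, 0, -0.5],
    [0, 0, -0.5],
    [0, 0, 0],
    [0, 0, 0],
  ],
  turn=[0, 0, 0, 0, 0, 0, 0, 0, 0, 0],
)

```text
clock: 6.07
tool_pos: [0.554, 0.134, 0.2066]
tool_rot: [-3.11, 0.44, -0.005]
wrist_force: [-0.1, 0.2, -1.6]
finger_gap: 0.256
```

>>> jog_arm(
  translation=[
    [0.1, 0.4, 0],
    [0.1, 0.8, 0],
    [0.1, 0.95, 0],
    [0.1, 0.95, 0],
    [0.1, 0.95, 0],
    [0.1, 0.95, 0],
    [0.1, 0.95, 0],
    [0.1, 0.95, 0],
    [0.1, 0.95, 0],
    [0.1, 0.95, 0],
    [0.1, 0.95, 0],
    [0.1, 0.9, 0],
  ],
  turn=[0, 0, 0, 0, 0, 0, 0, 0, 0, 0, 0, 0],
)

```text
clock: 7.07
tool_pos: [0.4971, -0.1849, 0.2033]
tool_rot: [-3.11, 0.441, 0.004]
wrist_force: [0.2, 0.3, -1.7]
finger_gap: 0.258
```

>>> jog_arm(
  translation=[
    [0.07, 0.7, 0],
    [0, 0.26, 0],
    [0, 0, 0],
    [0, 0, 0],
    [0, 0, 0],
    [0, 0, 0],
  ],
  turn=[0, 0, 0, 0, 0, 0],
)

```text
clock: 7.57
tool_pos: [0.4931, -0.2101, 0.2046]
tool_rot: [-3.11, 0.438, 0.001]
wrist_force: [0.1, -0.2, -1.9]
finger_gap: 0.255
```

```bash
python3 - <<'E'
from h import *
s=monitor.read_state();print(s['tool_pos'],s['tool_rot'],s['qpos'],s['finger_gap'],s['wrist_force'])
A,_=grab('scene','scene2');B,_=grab('top','top2')
a=cv2.resize(A[200:330,170:300,::-1],(600,600),interpolation=2)
cv2.imwrite('pics/c3.png',a)
E
```

```text
[ 0.49310687 -0.21013047  0.20461294] [-3.11044471e+00  4.38197904e-01  5.40985568e-04] [-4.98707393e-01 -4.26681537e-02  1.66512527e+00  2.84866865e-04
  1.51961009e+00  1.35199116e+00] 0.2548389459263925 [ 0.10396942 -0.19799893 -1.88595677]
```

View pics/c3.png

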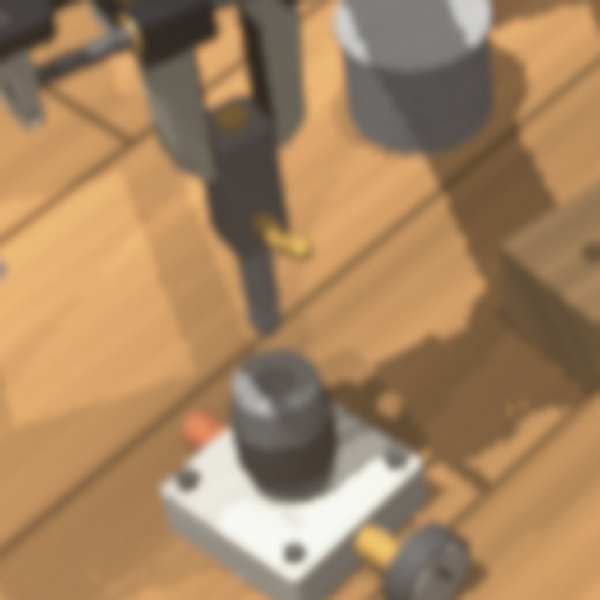

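The crop shows the nozzle hanging upright just above the coupling mouth (280,372), with its tip at (265,328). I'll compare the two axes in this one view with circle fits.

```bash
python3 - <<'E'
from h import *
from scipy.optimize import least_squares
d=np.load('pics/scene2.npy');P=pts('scene',d)
def fit(lo,hi,r,c,w):
    Q=P[195:335,165:305].reshape(-1,3);m=(Q[:,2]>lo)&(Q[:,2]<hi)&(np.hypot(Q[:,0]-c[0],Q[:,1]-c[1])<w);Q=Q[m]
    f=least_squares(lambda x:np.hypot(Q[:,0]-x[0],Q[:,1]-x[1])-r,c,loss='soft_l1',f_scale=.0015)
    print(lo,hi,r,m.sum(),np.round(f.x,4),'res',np.round(np.median(np.abs(f.fun)),4))
c=[.494,-.211]
fit(.128,.145,.007,c,.025);fit(.145,.17,.007,c,.025);fit(.128,.17,.007,c,.025)
fit(.075,.086,.018,c,.03);fit(.06,.086,.018,c,.03);
cp=camera_params('scene');K=cp['intrinsics'];E=np.linalg.inv(cp['extrinsics'])
for z in(.09,.118,.127,.15,.2):
    q=E@[.4945,-.2113,z,1];q[1:3]*=-1;print(z,((K@q[:3])/q[2])[:2].round(1),'crop',(((K@q[:3])/q[2])[:2]-[170,200])*600/130)
Q=P[195:335,165:305].reshape(-1,3);m=(abs(Q[:,2]-.0905)<.004)&(np.hypot(Q[:,0]-c[0],Q[:,1]-c[1])<.022);print('rim enclosing',cv2.minEnclosingCircle((Q[m,:2]*1000).astype('f4')))
E
```

```text
0.128 0.145 0.007 49 [ 0.4898 -0.2087] res 0.0011
0.145 0.17 0.007 73 [ 0.4909 -0.2094] res 0.0008
0.128 0.17 0.007 122 [ 0.4906 -0.2092] res 0.0009
0.075 0.086 0.018 136 [ 0.494  -0.2118] res 0.002
0.06 0.086 0.018 272 [ 0.4951 -0.2128] res 0.0018
0.09 [229.9 282.9] crop [276.52073883 382.84259934]
0.118 [228.2 273.1] crop [268.62325236 337.1786559 ]
0.127 [227.6 269.8] crop [266.02161807 322.13578355]
0.15 [226.2 261.3] crop [259.22768775 282.85269635]
0.2 [222.8 241.8] crop [243.69586471 193.04636478]
rim enclosing ((492.60516357421875, -211.97781372070312), 19.130958557128906)
```

Nozzle and coupling agree to 2–4 mm. I'll shift by (+2, -2) mm, halfway between the two estimates, then go down slowly and feel for contact.

>>> jog_arm(
  translation=[
    [0.08, 0.04, 0.2],
    [0, 0, 0.3],
    [0, 0, 0.2],
    [0, 0, 0.1],
    [0, 0, 0],
    [0, 0, 0],
  ],
  turn=[0, 0, 0, 0, 0, 0],
)

```text
clock: 8.17
tool_pos: [0.4947, -0.2129, 0.1803]
tool_rot: [-3.11, 0.44, 0.001]
wrist_force: [0.1, 1.1, -1.7]
finger_gap: 0.253
```

>>> jog_arm(
  translation=[
    [0, 0, 0.06],
    [0, 0, 0.06],
    [0, 0, 0.06],
    [0, 0, 0.06],
    [0, 0, 0],
  ],
  turn=[0, 0, 0, 0, 0],
)

```text
clock: 8.58
tool_pos: [0.4947, -0.213, 0.1732]
tool_rot: [-3.11, 0.44, 0.001]
wrist_force: [-0.5, -0.7, -1.8]
finger_gap: 0.255
```

>>> jog_arm(
  translation=[
    [0, 0, 0.05],
    [0, 0, 0.05],
    [0, 0, 0.05],
    [0, 0, 0],
  ],
  turn=[0, 0, 0, 0],
)

```text
clock: 8.92
tool_pos: [0.4948, -0.213, 0.1687]
tool_rot: [-3.11, 0.44, 0.001]
wrist_force: [0.8, 0.1, -1.3]
finger_gap: 0.257
```

>>> jog_arm(
  translation=[
    [0, 0, 0.05],
    [0, 0, 0.05],
    [0, 0, 0],
  ],
  turn=[0, 0, 0],
)

```text
clock: 9.17
tool_pos: [0.4948, -0.213, 0.1657]
tool_rot: [-3.11, 0.44, 0.001]
wrist_force: [0.1, 1.2, -1.9]
finger_gap: 0.258
```

>>> jog_arm(
  translation=[
    [0, 0, 0.05],
    [0, 0, 0.05],
    [0, 0, 0],
  ],
  turn=[0, 0, 0],
)

```text
clock: 9.42
tool_pos: [0.4948, -0.213, 0.1627]
tool_rot: [-3.11, 0.44, 0.001]
wrist_force: [-0.1, -0.3, -1.4]
finger_gap: 0.252
```

>>> jog_arm(
  translation=[
    [0, 0, 0.05],
    [0, 0, 0.05],
    [0, 0, 0],
  ],
  turn=[0, 0, 0],
)

```text
clock: 9.67
tool_pos: [0.4948, -0.213, 0.1597]
tool_rot: [-3.11, 0.44, 0.001]
wrist_force: [0.5, 1.1, -1.1]
finger_gap: 0.258
```

>>> jog_arm(
  translation=[
    [0, 0, 0.05],
    [0, 0, 0.05],
    [0, 0, 0],
  ],
  turn=[0, 0, 0],
)

```text
clock: 9.92
tool_pos: [0.4948, -0.213, 0.1567]
tool_rot: [-3.11, 0.44, 0.001]
wrist_force: [0.6, -0.4, -1.9]
finger_gap: 0.256
```

>>> jog_arm(
  translation=[
    [0, 0, 0.05],
    [0, 0, 0.05],
    [0, 0, 0],
  ],
  turn=[0, 0, 0],
)

```text
clock: 10.17
tool_pos: [0.4948, -0.213, 0.1538]
tool_rot: [-3.11, 0.44, 0.001]
wrist_force: [-0.2, -0.0, -2.4]
finger_gap: 0.259
```

>>> jog_arm(
  translation=[
    [0, 0, 0.05],
    [0, 0, 0.05],
    [0, 0, 0],
  ],
  turn=[0, 0, 0],
)

```text
clock: 10.42
tool_pos: [0.4948, -0.213, 0.1508]
tool_rot: [-3.11, 0.44, 0.001]
wrist_force: [0.2, 0.8, -2.0]
finger_gap: 0.254
```

>>> jog_arm(
  translation=[
    [0, 0, 0.05],
    [0, 0, 0.05],
    [0, 0, 0],
  ],
  turn=[0, 0, 0],
)

```text
clock: 10.67
tool_pos: [0.4948, -0.213, 0.1477]
tool_rot: [-3.11, 0.44, 0.001]
wrist_force: [1.3, 0.7, -1.4]
finger_gap: 0.257
```

>>> jog_arm(
  translation=[
    [0, 0, 0.05],
    [0, 0, 0],
  ],
  turn=[0, 0],
)

```text
clock: 10.83
tool_pos: [0.4953, -0.2133, 0.1472]
tool_rot: [3.11, -0.44, 0.002]
wrist_force: [-1.4, 1.4, 3.3]
finger_gap: 0.253
```

>>> jog_arm(
  translation=[
    [0, 0, 0.04],
    [0, 0, 0],
  ],
  turn=[0, 0],
)

```text
clock: 11.0
tool_pos: [0.4955, -0.2133, 0.1463]
tool_rot: [3.11, -0.44, 0.002]
wrist_force: [-0.3, 1.7, 4.5]
finger_gap: 0.254
```

>>> jog_arm(
  translation=[
    [0, 0, 0.04],
    [0, 0, 0],
  ],
  turn=[0, 0],
)

```text
clock: 11.17
tool_pos: [0.4955, -0.2133, 0.1451]
tool_rot: [3.11, -0.44, 0.002]
wrist_force: [-0.8, 1.8, 5.0]
finger_gap: 0.252
```

>>> jog_arm(
  translation=[
    [0, 0, 0.03],
    [0, 0, 0],
  ],
  turn=[0, 0],
)

```text
clock: 11.33
tool_pos: [0.4956, -0.2134, 0.1444]
tool_rot: [3.11, -0.44, 0.003]
wrist_force: [-0.0, 1.8, 4.6]
finger_gap: 0.254
```

>>> jog_arm(
  translation=[
    [0, 0, 0.03],
    [0, 0, 0],
  ],
  turn=[0, 0],
)

```text
clock: 11.5
tool_pos: [0.4956, -0.2134, 0.1436]
tool_rot: [3.11, -0.44, 0.003]
wrist_force: [-1.6, 1.3, 6.2]
finger_gap: 0.257
```

>>> jog_arm(
  translation=[
    [0, 0, 0.03],
    [0, 0, 0],
  ],
  turn=[0, 0],
)

```text
clock: 11.67
tool_pos: [0.4957, -0.2134, 0.1428]
tool_rot: [3.11, -0.44, 0.003]
wrist_force: [-0.4, 1.4, 7.0]
finger_gap: 0.257
```

>>> jog_arm(
  translation=[
    [0, 0, 0.03],
    [0, 0, 0],
  ],
  turn=[0, 0],
)

```text
clock: 11.83
tool_pos: [0.4958, -0.2134, 0.142]
tool_rot: [3.11, -0.44, 0.003]
wrist_force: [-1.1, 1.6, 7.4]
finger_gap: 0.257
```

>>> jog_arm(
  translation=[
    [0, 0, 0.03],
    [0, 0, 0],
  ],
  turn=[0, 0],
)

```text
clock: 12.0
tool_pos: [0.4958, -0.2135, 0.1413]
tool_rot: [3.11, -0.44, 0.004]
wrist_force: [-0.5, 1.4, 7.6]
finger_gap: 0.254
```

>>> jog_arm(
  translation=[
    [0, 0, 0.03],
    [0, 0, 0],
  ],
  turn=[0, 0],
)

```text
clock: 12.17
tool_pos: [0.4959, -0.2135, 0.1406]
tool_rot: [3.11, -0.44, 0.004]
wrist_force: [-1.0, 2.1, 9.0]
finger_gap: 0.256
```

>>> jog_arm(
  translation=[
    [0, 0, 0.03],
    [0, 0, 0],
  ],
  turn=[0, 0],
)

```text
clock: 12.33
tool_pos: [0.496, -0.2135, 0.1398]
tool_rot: [3.11, -0.44, 0.004]
wrist_force: [-1.0, 2.5, 9.4]
finger_gap: 0.255
```

>>> jog_arm(
  translation=[
    [0, 0, 0.03],
    [0, 0, 0],
  ],
  turn=[0, 0],
)

```text
clock: 12.5
tool_pos: [0.4961, -0.2136, 0.1391]
tool_rot: [3.11, -0.44, 0.005]
wrist_force: [-1.7, 2.7, 9.9]
finger_gap: 0.254
```

>>> jog_arm(
  translation=[
    [0, 0, 0.03],
    [0, 0, 0],
  ],
  turn=[0, 0],
)

```text
clock: 12.67
tool_pos: [0.4962, -0.2136, 0.1384]
tool_rot: [3.11, -0.44, 0.005]
wrist_force: [-1.9, 1.9, 11.1]
finger_gap: 0.256
```

>>> jog_arm(
  translation=[
    [0, 0, 0.03],
    [0, 0, 0],
  ],
  turn=[0, 0],
)

```text
clock: 12.83
tool_pos: [0.4963, -0.2137, 0.1377]
tool_rot: [3.109, -0.44, 0.006]
wrist_force: [-2.0, 2.6, 13.3]
finger_gap: 0.251
```

>>> jog_arm(
  translation=[
    [0, 0, 0.03],
    [0, 0, 0],
  ],
  turn=[0, 0],
)

```text
clock: 13.0
tool_pos: [0.4962, -0.2136, 0.1365]
tool_rot: [3.11, -0.44, 0.005]
wrist_force: [-1.5, 1.8, 10.2]
finger_gap: 0.256
```

The force dropped from 13.3 to 10.2 N as the nozzle advanced, so it has probably locked. I'll test with a gentle pull.

>>> jog_arm(
  translation=[
    [0, 0, -0.05],
    [0, 0, 0],
  ],
  turn=[0, 0],
)

```text
clock: 13.17
tool_pos: [0.4957, -0.2135, 0.1372]
tool_rot: [3.11, -0.44, 0.003]
wrist_force: [-0.5, 1.1, 8.7]
finger_gap: 0.258
```

>>> jog_arm(
  translation=[
    [0, 0, -0.05],
    [0, 0, 0],
  ],
  turn=[0, 0],
)

```text
clock: 13.33
tool_pos: [0.4956, -0.2135, 0.1384]
tool_rot: [3.11, -0.44, 0.003]
wrist_force: [0.4, 1.4, 7.3]
finger_gap: 0.254
```

>>> jog_arm(
  translation=[
    [0, 0, -0.05],
    [0, 0, 0],
  ],
  turn=[0, 0],
)

```text
clock: 13.5
tool_pos: [0.4956, -0.2135, 0.1399]
tool_rot: [3.11, -0.44, 0.003]
wrist_force: [0.4, 0.8, 6.5]
finger_gap: 0.254
```

No tension on the pull: the force follows the valve spring, so it isn't locked yet. I'll push on.

>>> jog_arm(
  translation=[
    [0, 0, 0.05],
    [0, 0, 0.05],
    [0, 0, 0.03],
    [0, 0, 0],
  ],
  turn=[0, 0, 0, 0],
)

```text
clock: 13.83
tool_pos: [0.496, -0.2136, 0.1366]
tool_rot: [3.11, -0.44, 0.004]
wrist_force: [-0.8, 0.9, 10.7]
finger_gap: 0.255
```

>>> jog_arm(
  translation=[
    [0, 0, 0.03],
    [0, 0, 0],
  ],
  turn=[0, 0],
)

```text
clock: 14.0
tool_pos: [0.4959, -0.2136, 0.1357]
tool_rot: [3.11, -0.44, 0.004]
wrist_force: [-1.1, 0.6, 10.5]
finger_gap: 0.256
```

>>> jog_arm(
  translation=[
    [0, 0, 0.02],
    [0, 0, 0],
  ],
  turn=[0, 0],
)

```text
clock: 14.17
tool_pos: [0.496, -0.2136, 0.1351]
tool_rot: [3.11, -0.44, 0.004]
wrist_force: [-1.5, 0.8, 10.5]
finger_gap: 0.257
```

>>> jog_arm(
  translation=[
    [0, 0, 0.03],
    [0, 0, 0],
  ],
  turn=[0, 0],
)

```text
clock: 14.33
tool_pos: [0.496, -0.2136, 0.1343]
tool_rot: [3.11, -0.44, 0.004]
wrist_force: [-0.4, 1.0, 10.5]
finger_gap: 0.256
```

>>> jog_arm(
  translation=[
    [0, 0, 0.03],
    [0, 0, 0],
  ],
  turn=[0, 0],
)

```text
clock: 14.5
tool_pos: [0.496, -0.2136, 0.1334]
tool_rot: [3.11, -0.44, 0.004]
wrist_force: [-0.8, 1.6, 10.6]
finger_gap: 0.256
```

>>> jog_arm(
  translation=[
    [0, 0, 0.03],
    [0, 0, 0],
  ],
  turn=[0, 0],
)

```text
clock: 14.67
tool_pos: [0.496, -0.2136, 0.1325]
tool_rot: [3.11, -0.44, 0.004]
wrist_force: [-0.3, 1.1, 10.9]
finger_gap: 0.255
```

>>> jog_arm(
  translation=[
    [0, 0, 0.03],
    [0, 0, 0],
  ],
  turn=[0, 0],
)

```text
clock: 14.83
tool_pos: [0.4961, -0.2136, 0.1317]
tool_rot: [3.11, -0.44, 0.004]
wrist_force: [-1.3, 2.2, 11.6]
finger_gap: 0.254
```

>>> jog_arm(
  translation=[
    [0, 0, 0.03],
    [0, 0, 0],
  ],
  turn=[0, 0],
)

```text
clock: 15.0
tool_pos: [0.4961, -0.2136, 0.1308]
tool_rot: [3.11, -0.44, 0.004]
wrist_force: [-1.8, 1.6, 11.4]
finger_gap: 0.258
```

>>> jog_arm(
  translation=[
    [0, 0, 0.02],
    [0, 0, 0],
  ],
  turn=[0, 0],
)

```text
clock: 15.17
tool_pos: [0.4961, -0.2136, 0.1303]
tool_rot: [3.11, -0.44, 0.005]
wrist_force: [-0.9, 1.6, 11.0]
finger_gap: 0.255
```

>>> jog_arm(
  translation=[
    [0, 0, 0.02],
    [0, 0, 0],
  ],
  turn=[0, 0],
)

```text
clock: 15.33
tool_pos: [0.4961, -0.2136, 0.1297]
tool_rot: [3.11, -0.44, 0.005]
wrist_force: [-0.7, 1.9, 12.1]
finger_gap: 0.258
```

>>> jog_arm(
  translation=[
    [0, 0, 0.02],
    [0, 0, 0],
  ],
  turn=[0, 0],
)

```text
clock: 15.5
tool_pos: [0.496, -0.2135, 0.1289]
tool_rot: [3.11, -0.44, 0.004]
wrist_force: [-0.4, 0.8, 11.5]
finger_gap: 0.254
```

>>> jog_arm(
  translation=[
    [0, 0, 0.02],
    [0, 0, 0],
  ],
  turn=[0, 0],
)

```text
clock: 15.67
tool_pos: [0.496, -0.2135, 0.1282]
tool_rot: [3.11, -0.44, 0.004]
wrist_force: [-1.0, 1.9, 10.0]
finger_gap: 0.254
```

>>> jog_arm(
  translation=[
    [0, 0, -0.05],
    [0, 0, 0],
  ],
  turn=[0, 0],
)

```text
clock: 15.83
tool_pos: [0.4955, -0.2134, 0.129]
tool_rot: [3.11, -0.44, 0.002]
wrist_force: [-0.6, 0.6, 7.7]
finger_gap: 0.253
```

>>> jog_arm(
  translation=[
    [0, 0, -0.05],
    [0, 0, 0],
  ],
  turn=[0, 0],
)

```text
clock: 16.0
tool_pos: [0.4949, -0.2132, 0.1292]
tool_rot: [3.11, -0.44, -0.0]
wrist_force: [1.0, 0.2, -0.4]
finger_gap: 0.26
```

>>> jog_arm(
  translation=[
    [0, 0, -0.03],
    [0, 0, 0],
  ],
  turn=[0, 0],
)

```text
clock: 16.17
tool_pos: [0.4944, -0.213, 0.1293]
tool_rot: [-3.11, 0.441, 0.002]
wrist_force: [2.5, -0.5, -6.2]
finger_gap: 0.254
```

Locked: the pull gives -6.2 N with no movement. I'll neutralise the load, release and retreat.

>>> jog_arm(
  translation=[
    [0, 0, 0.03],
    [0, 0, 0],
    [0, 0, 0],
  ],
  turn=[0, 0, 0],
)

```text
clock: 16.42
tool_pos: [0.4947, -0.2131, 0.1292]
tool_rot: [-3.11, 0.44, 0.001]
wrist_force: [1.7, -1.1, -4.2]
finger_gap: 0.257
```

>>> jog_arm(
  translation=[
    [0, 0, 0],
    [0, 0, 0],
    [0, 0, 0],
    [0, 0, 0],
    [0, 0, 0],
    [0, 0, 0],
    [0, 0, 0],
    [0, 0, 0],
  ],
  turn=[0, 0, 0, 0, 0, 0, 0, 0],
  claw=80,
)

```text
clock: 17.08
tool_pos: [0.495, -0.2131, 0.1296]
tool_rot: [-3.111, 0.44, -0.0]
wrist_force: [0.4, 0.2, -0.4]
finger_gap: 0.768
```

>>> jog_arm(
  translation=[
    [0, 0, -0.1],
    [0, 0, -0.3],
    [0, 0, -0.5],
    [0, 0, -0.6],
    [0, 0, -0.6],
    [0, 0, -0.6],
    [0, 0, -0.6],
    [0, 0, -0.6],
    [0, 0, 0],
    [0, 0, 0],
  ],
  turn=[0, 0, 0, 0, 0, 0, 0, 0, 0, 0],
)

```text
clock: 17.92
tool_pos: [0.4958, -0.2135, 0.2484]
tool_rot: [3.109, -0.44, 0.005]
wrist_force: [-0.8, 0.6, 0.2]
finger_gap: 0.799
```

```bash
python3 - <<'E'
from h import *
s=monitor.read_state();print(s['tool_pos'],s['finger_gap'],s['wrist_force'])
A,d=grab('scene','scene3');P=pts('scene',d)
Q=P[190:335,165:305].reshape(-1,3);m=(np.hypot(Q[:,0]-.4945,Q[:,1]+.2113)<.03)&(Q[:,2]<.19)
print('top z',np.percentile(Q[m,2],[90,97,99]),'expect ~',.09-.046+.116)
k=m&(Q[:,2]>.15);print(np.median(Q[k],0))
cv2.imwrite('pics/c4.png',cv2.resize(A[180:340,150:310,::-1],(600,600),interpolation=2))
E
```

```text
[ 0.4957629  -0.21354392  0.24836469] 0.7986808514204501 [-0.82306585  0.61033488  0.18776636]
top z [0.15887349 0.16179216 0.16390306] expect ~ 0.16
[ 0.49760853 -0.21472036  0.16008992]
```

View pics/c4.png

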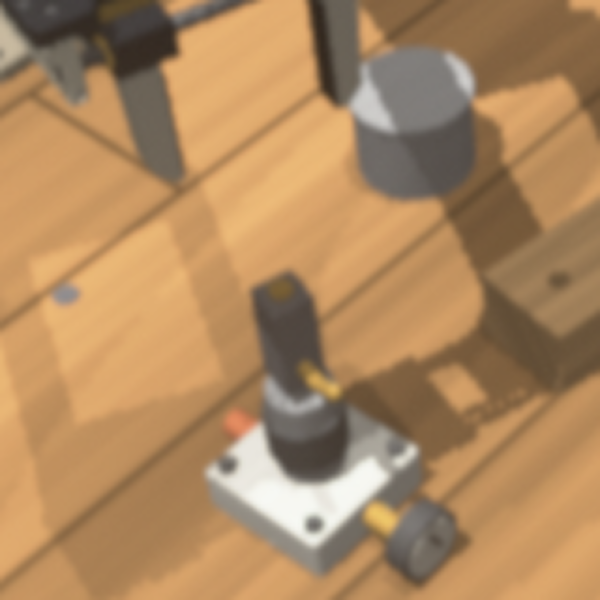

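The crop shows the nozzle upright in the coupling, with its body top at (280,285) at z ≈ 0.160 (a tip depth of about 46 mm). The fingers are clear above it. Handing in.

```bash
python3 -c "
from h import *
print(env.close_job())"
```

```text
the job is handed in; nothing more can be done
None
```

I took the smaller nozzle out of the larger stand and pushed it straight down into the coupling until it locked. The job was handed in at about 18 s; the interface gives no verdict.

- **Locking:** an earlier drop in force, about 40 mm down, looked like the lock. A pull test there showed it was not, so I pushed on. It locked at an estimated 48 mm; the valve pushed it back about 1 mm. A pull of about 6 N then did not move it. I did not push on to the stop.
- **Forces:** the highest wrist force I read while pushing was 13.3 N, or about 15 N at the coupling.
- **After letting go:** the nozzle stayed in, upright by eye, with its top at 0.160 m. That puts the tip about 46 mm below the mouth. The gripper was about 0.1 m above it, touching nothing.
- **Disagreement:** my two estimates of where the nozzle sat over the mouth differed by 2–3 mm. I moved to halfway between them, and the nipple entered without side force.
- **Not checked:** I did not re-measure the tin, saucer, head and heat gun at the end. No unexpected contact force showed up.

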